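Click the batch thumbwheel round to its mark and start the tablet counter

TASK

Set the batch size on the beige tablet counter: with a fingertip, flick the toothed rim of its black thumbwheel round anticlockwise (seen from above), click by click, until the wheel rests with its yellow bar pointing straight at the red pointer, and do not let it click past. Only then press the green start button fully down and let it come back up. Pick nothing up, and leave everything else on the counter where it stands.

Things in the scene. Friction and masses are not known exactly. Their poses are not given: they have to be found in the camera images.
- machine: Beige tablet counter, fixed. Origin: centre of its underside, on the counter; x points from its front (robot's side) to its back, y to its left, z up. Left part: control deck, x -120 to 120 mm, y -60 to 210 mm, 80 mm high, with thumbwheel and start button. Right part: tower, x -120 to 120 mm, y -240 to -60 mm, 200 mm high; a black speed knob (leave alone) is 20 mm proud of its front.
- hopper (a point): Centre of the mouth of the clear hopper on the tower: 152 mm across, rim 310 mm above the counter. Leave alone.
- wheel_axis (a point): Point on the black thumbwheel's vertical axis, level with its top face (110 mm above the counter); at x -90, y 60 mm in the machine's frame; has the machine's axes, does not turn. The wheel lies flat, 18 mm thick, underside 12 mm above the deck: a disc of 43 mm radius with 8 teeth, 7 mm wide, every 45 degrees, out to 55 mm radius; gaps between teeth are 26 mm wide at the root, 35 mm at the tips.
- wheel_front (a point): Nearest point of the thumbwheel's rim: 55 mm from its axis straight to the machine's front (-x), at the level of the top face; does not turn. Here the rim sticks out 25 mm beyond the deck's front edge, so a fingertip can reach down past it from above. At every click rest one tooth points straight here.
- pointer (a point): Tip of the red pointer on top of the guard plate, 38 mm behind the wheel's axis (machine's +x), pointing at the axis; does not move. The guard, 130 mm wide in y, top 115 mm above the counter, covers the far part of the wheel from 39 mm behind the axis on. A yellow radial bar, 22 mm long, on the wheel's top face marks one tooth.
- wheel (a joint): Turn of the thumbwheel, rad, growing anticlockwise from above (near rim moves to the machine's -y, robot's right); 0 when the yellow bar points at the red pointer. Clicks into rests at multiples of 0.785 (45 degrees); past half-way it snaps to the next by itself. Takes about 3 to 5 N at the teeth, does not coast. Starts 2 to 5 clicks short (-1.57 to -3.93). Stops at -4.87 and 1.73.
- start_top (a point): Centre of the top face of the green start button, a round spring button of 14 mm radius in a black housing on the deck, pressed straight down; in the machine's frame at x -60, y 165 mm.
- start (a joint): Travel of the start button in m: 0 up, 0.006 fully down (about 5 N); springs back.
- tub: Loose squat white tub, 84 mm across, 62 mm high, on the counter before the machine; origin at the centre of its underside. Leave alone.
- popper: Loose yellow pet pill popper lying on the counter before the machine, about 155 mm long (x -96 to 59 mm), 44 mm over its finger bar, 14 mm high; origin on the counter under its barrel. Leave alone.
- scoop: Loose stainless pill scoop, about 160 mm long (x -100 to 58 mm), 50 mm wide, 20 mm high; origin on the counter. Leave alone.
- vial: Loose small amber vial, 32 mm across, 55 mm high, standing on the machine's deck behind the button; origin at the centre of its underside. Leave alone.
- vial2: Loose amber vial, 38 mm across, 68 mm high, on the counter; origin at the centre of its underside. Leave alone.
- bottle: Loose white stock bottle, 66 mm across, 110 mm high, on the counter; origin at the centre of its underside. Leave alone.
- tray: Loose blue counting tray, 150 x 110 x 22 mm, on the counter; origin at the centre of its underside. Leave alone.

How it is judged:
By the outcome, as a careful person would: the job done as asked, in the order asked, and still so for the second after the job is handed in, with the robot touching nothing.
It also fails if it takes over 58 s, if anything falls off the work surface, if the arm or the gripper's body presses on something with over 40 N, if the wrist force passes 120 N, or if a joint passes its speed limit or range.

ROBOT

A 6-joint arm with a two-finger parallel gripper is mounted at the origin on the work surface. World frame = base frame: x ahead of the robot, y to its left, z up, the work surface at z = 0. Lengths are in m, angles in degrees, forces in N, time in s.
With the tool pointing down it reaches from about 0.4 to 0.825 m from the base axis. Payload 7 kg.
Tool frame: the origin (TCP) lies midway between the tips of the shut fingers; the grasp point (between the pads) lies 19 mm behind it; z points along the fingers, y is the direction in which the jaws open and shut (so a half turn about z gives the same grasp; the last joint's range is limited). The gripper opens to 88 mm and grips with 3 to 60 N. Pads are 19 mm wide; open, the fingers measure 130 mm over their backs; the gripper's body (78 mm by 193 mm) begins 47 mm behind the grasp point.
Start: joints at [-54.425, 20.546, 0.682, 0, -70.136, -16.507], TCP at [0.22, -0.638, 0.227] pointing down, gripper open.
Joint ranges: [-176.03, 176.03], [-82.01, 121.73], [-58.28, 71.71], [-173.87, 95.51], [-174.79, -0.11], [-173.66, 173.66]. Speed limits (degrees/s): [136.94, 136.94, 172.46, 180, 180, 180].

INTERFACE

Orientations are given as a 3x3 rotation matrix whose columns are the frame's x, y, z axes.
In Python, from rig import robot gives the robot as it stands. Calls block until the motion is done:
- robot.goto(position, orientation): joint-space move of the TCP to a pose.
- robot.servo_line(position, ori=None, speed=0.15): straight line of the TCP; ori=None keeps the orientation; speed is the mean speed in m/s.
- robot.movej(angles): joint-space move.
- robot.move_gripper(opening): opening from 0.0 (shut) to 1.0 (fully open); the grip force is fixed at half the most; returns when the fingers have stopped.
- robot.dwell(seconds).
- robot.ik(position, orientation): joint angles nearest the present ones, or None.
- robot.grab_frame(name): name is "scene" or "top" or "wrist"; returns (picture, depth): 420x560x3 uint8, red, green, blue; 420x560 float32, m along the optical axis (not along the pixel's ray), 0 where there is no reading.
- robot.camera_info(name): a dict with "vfov" (degrees; the focal length in pixels is half the picture's height over the tangent of half this angle, whatever the lens; pixels are square), "cx", "cy" (the principal point, pixels), "view" (4x4, takes a point from world to camera coordinates); the wrist camera has in their place "T_tool_cam" (4x4, takes a point from camera to tool coordinates, whose origin is the TCP and whose axes are the flange's). Camera axes: x right, y down, z forward; pixel columns grow to the right and rows downward; lengths in m; the calibration is good to about 2 mm. The wrist camera is an equidistant fisheye: a pixel r from the principal point sees the ray r / f radians off the axis. A picture is of the moment at which its call begins: read the wrist's pose just before it. camera_info takes no time and is no camera call.
A pose or a line that the arm cannot do raises robot.Unreachable and nothing moves.
- robot.job_done(): hands the job in, once; it reports no verdict.
Readings, each from a call of its own:
- robot.read_t(): time.
- robot.read_qpos(): joint angles.
- robot.read_qvel(): joint speeds.
- robot.read_effort(): joint torques, N m.
- robot.read_position(): TCP position.
- robot.read_tcp_rot(): TCP orientation.
- robot.read_force(): force on the tool from outside, world axes, zero at the start.
- robot.read_ft_torque(): the same for the moment, N m.
- robot.read_grip_width(): opening from 0.0 (shut) to 1.0 (fully open).
Only numpy, scipy, OpenCV 4.12 (cv2) and the standard library are available. Lean on these libraries where they do the work, as an engineer would, in place of code of your own. Each camera call takes 0.05 s, during which the arm holds its last target. There are 200 camera calls.

## Working session

There is one attempt and no reset: what is moved stays moved. The work goes in short steps, each a Python script; the robot and the scene stay as the last script left them, time stands still between calls to the robot, and variables do not carry over. Pictures are saved under pics/ and viewed, about 8 in all and at most 12, crops included, and the job is handed in when it is done.

```bash
mkdir -p pics; ls; cat > h.py <<'E'
import numpy as np, cv2
from rig import robot
def save(name,out):
    im,d=robot.grab_frame(name); cv2.imwrite(f'pics/{out}.png',im[:,:,::-1]); np.save(f'pics/{out}.npy',d); return im,d
def world(name,u,v,d):
    c=robot.camera_info(name); f=210/np.tan(np.radians(c['vfov']/2))
    u,v,d=map(np.asarray,(u,v,d))
    P=np.stack([(u-c['cx'])/f*d,(v-c['cy'])/f*d,d],-1)
    V=np.array(c['view']); return (P-V[:3,3])@V[:3,:3]
def ray(name,u,v,z):
    a=world(name,u,v,0.); b=world(name,u,v,1.); return a+(b-a)*(z-a[2])/(b-a)[2]
E
python3 - <<'E'
from h import *
a,_=save('scene','s0'); b,_=save('top','t0')
print(robot.camera_info('top')); print(robot.camera_info('scene')); print(robot.read_t())
E
```

```text
pics
{'vfov': 52.685652604399415, 'cx': 279.76321954489094, 'cy': 213.3605836666033, 'view': array([[ 0.00130757, -0.99982338, -0.01874815, -0.03244724],
       [-0.98667163,  0.00176076, -0.16271449,  0.59004054],
       [ 0.16271876,  0.01871102, -0.98649506,  1.04906646],
       [ 0.        ,  0.        ,  0.        ,  1.        ]])}
{'vfov': 54.557771105364324, 'cx': 275.2098268077181, 'cy': 206.58094401142924, 'view': array([[-0.612214  ,  0.79055419, -0.0147681 ,  0.3694351 ],
       [ 0.49047954,  0.36505067, -0.79130767, -0.11489839],
       [-0.62018049, -0.49169309, -0.61123978,  1.45081825],
       [ 0.        ,  0.        ,  0.        ,  1.        ]])}
0.1
```

View pics/t0.png

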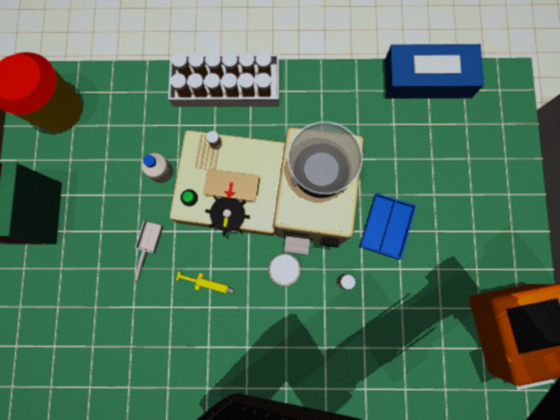

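View pics/s0.png

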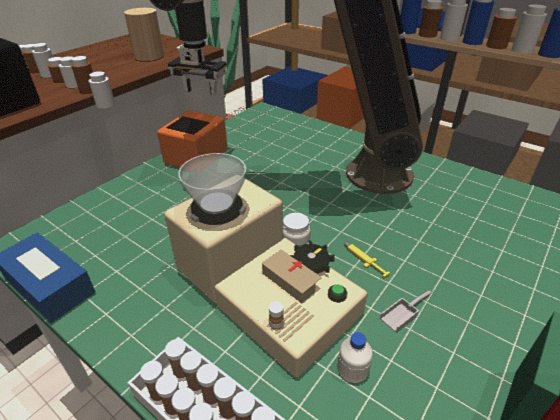

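Top view: wheel at (227,214) with its yellow bar pointing down towards the robot (about 180°, 4 clicks short), red arrow at (231,190), button at (189,197), tub (285,269), popper (205,283). The scene view agrees, with the wheel at (313,255) and the button at (338,292).

```bash
python3 - <<'E'
from h import *
import cv2
boxes={'top':dict(wheel=(200,185,255,240),btn=(178,186,200,208)),'scene':dict(wheel=(280,235,340,280),btn=(325,280,352,304))}
zs=dict(y=.11,r=.117,g=None)
for n,f in (('top','t0'),('scene','s0')):
    im=cv2.imread(f'pics/{f}.png'); D=np.load(f'pics/{f}.npy'); hsv=cv2.cvtColor(im,cv2.COLOR_BGR2HSV)
    H,S,V=[hsv[...,i].astype(int) for i in range(3)]
    def reg(m,b):
        k=np.zeros_like(m); k[b[1]:b[3],b[0]:b[2]]=1; return m&k
    M={'yellow':(reg((H>22)&(H<34)&(S>170)&(V>120),boxes[n]['wheel'])),
       'red':reg(((H<6)|(H>174))&(S>150)&(V>100),boxes[n]['wheel']),
       'black':reg((V<50),boxes[n]['wheel']),
       'green':reg((H>45)&(H<75)&(S>150)&(V>80),boxes[n]['btn'])}
    for k,m in M.items():
        v,u=np.nonzero(m); 
        if len(u)==0: print(n,k,'none'); continue
        W=world(n,u,v,D[v,u]); W=W[D[v,u]>0]
        print(n,k,len(u),'px',u.mean().round(1),v.mean().round(1),'med',np.median(W,0).round(4),'min',W.min(0).round(3),'max',W.max(0).round(3), 'rayctr',ray(n,u.mean(),v.mean(),.11).round(4))
    # all deck
    v,u=np.mgrid[0:420,0:560]; W=world(n,u,v,D)
    for z0,z1,nm in ((.074,.086,'deck'),(.19,.208,'tower'),):
        m=(D>0)&(W[...,2]>z0)&(W[...,2]<z1)&(W[...,0]>.35)&(W[...,0]<.9)&(abs(W[...,1])<.35)
        m=cv2.morphologyEx(m.astype(np.uint8),cv2.MORPH_OPEN,np.ones((3,3)))>0
        p=W[m][:,:2].astype(np.float32); r=cv2.minAreaRect(p); print(n,nm,m.sum(),r)
    if n=='top':
        m=(D>0)&(W[...,2]>.05)&(W[...,2]<.075)&(u>265)&(u<305)&(v>250)&(v<290); print('tub',W[m].mean(0))
        m=(H>22)&(H<34)&(S>150)&(v>265)&(v<300)&(u>170)&(u<240); print('popper',W[m].min(0),W[m].max(0))
        # blown up
        c=im[170:250,170:270]; cv2.imwrite('pics/c0.png',cv2.resize(c,None,fx=7,fy=7,interpolation=cv2.INTER_CUBIC))
E
```

```text
top yellow 29 px 225.1 221.8 med [0.5588 0.0995 0.1113] min [0.549 0.095 0.106] max [0.569 0.104 0.114] rayctr [0.5592 0.0993 0.11  ]
top red 53 px 229.5 191.6 med [0.6315 0.0885 0.1172] min [0.619 0.08  0.113] max [0.65 0.1  0.12] rayctr [0.6344 0.0901 0.11  ]
top black 856 px 227.1 214.2 med [0.5785 0.0932 0.11  ] min [ 0.527  0.044 -0.004] max [0.622 0.147 0.116] rayctr [0.5779 0.0949 0.11  ]
top green 100 px 187.5 196.1 med [0.6251 0.1957 0.1017] min [0.612 0.183 0.089] max [0.64  0.21  0.107] rayctr [0.6234 0.1937 0.11  ]
top deck 6649 ((0.6706352233886719, 0.09314785897731781), (0.45100945234298706, 0.2526441812515259), 78.26473999023438)
top tower 3812 ((0.6398165822029114, -0.12297063320875168), (0.17814014852046967, 0.23589792847633362), 82.45044708251953)
tub [ 0.44933352 -0.04505606  0.06210445]
popper [ 0.38870198 -0.05310954 -0.00399529] [0.44059124 0.23789914 1.1302987 ]
scene yellow none
scene red 55 px 295.5 265.3 med [0.6331 0.0868 0.117 ] min [0.62  0.075 0.114] max [0.656 0.098 0.119] rayctr [0.6299 0.0827 0.11  ]
scene black 350 px 315.0 257.1 med [0.5786 0.1078 0.1099] min [0.534 0.043 0.094] max [0.617 0.149 0.114] rayctr [0.5802 0.1043 0.11  ]
scene green none
scene deck 7218 ((0.6779578328132629, 0.1343347430229187), (0.38024958968162537, 0.2392517328262329), 82.2493896484375)
scene tower 2717 ((0.6431558132171631, -0.12413167208433151), (0.17951218783855438, 0.23790889978408813), 82.42324829101562)
```

View pics/c0.png

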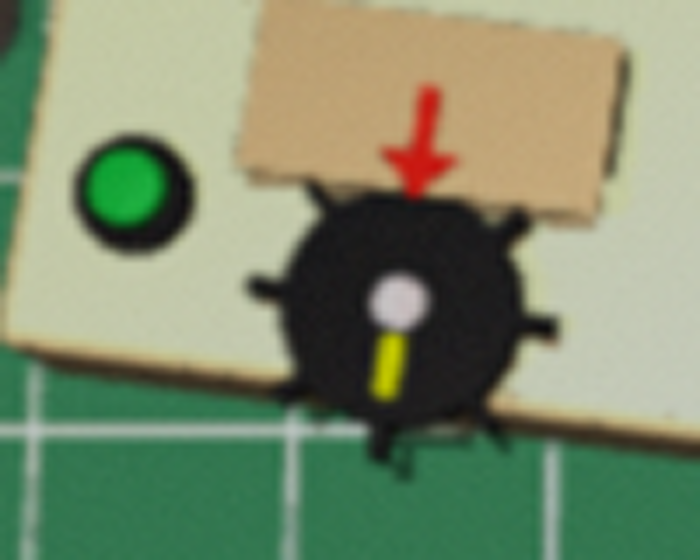

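The crop shows the hub at about (226.6,212.8) and the bar exactly opposite the pointer, so 4 clicks are needed. A tooth is at the front. Next I'll move round, clear of the hopper, to hover over the rim with the gripper shut, and look from near.

```bash
cat >> h.py <<'E'
yaw=np.radians(-7.56); X=np.array([np.cos(yaw),np.sin(yaw),0]); Y=np.array([-np.sin(yaw),np.cos(yaw),0])
AX=np.array([.5799,.0965,0])
def pose(phi,r,z):
    """phi deg from the front, + towards machine +y; tool y radial"""
    p=np.radians(phi); u=-np.cos(p)*X+np.sin(p)*Y
    zt=np.array([0,0,-1.]); yt=SGN*u
    return AX+r*u+[0,0,z], np.column_stack([np.cross(yt,zt),yt,zt])
SGN=1
E
python3 - <<'E'
import h
from h import *
print('hub ray z=.11/.114',ray('top',226.64,212.8,.11).round(4),ray('top',226.64,212.8,.114).round(4))
R0=robot.read_tcp_rot(); print(R0.round(2))
R=lambda:robot.read_tcp_rot()
robot.servo_line([.22,-.638,.35],speed=.25)
robot.goto([.20,-.39,.35],R0)
for s in (1,-1):
    h.SGN=s
    q=[robot.ik(*pose(p,67,.1) if 0 else pose(p,.067,.1)) for p in (30,0,-30)]
    print(s,[None if a is None else np.round(a,0) for a in q])
print(robot.read_t(), robot.read_position())
E
```

```text
hub ray z=.11/.114 [0.5814 0.0962 0.11  ] [0.5808 0.0956 0.114 ]
[[-0.95 -0.33 -0.  ]
 [-0.33  0.95  0.  ]
 [ 0.    0.   -1.  ]]
1 [array([ 35.,  15., -25.,   0., -49., -73.]), array([ 33.,  13., -28.,   0., -49., -41.]), array([ 29.,  13., -28.,   0., -49.,  -7.])]
-1 [array([ 35.,  15., -25.,   0., -49., 107.]), array([ 33.,  13., -28.,   0., -49., 139.]), array([ 29.,  13., -28.,   0., -49., 173.])]
1.725 [ 0.20042475 -0.39065702  0.34992296]
```

```bash
python3 - <<'E'
from h import *
P,O=pose(22.5,.067,.2)
robot.goto([.43,.07,.35],O)
robot.move_gripper(0.)
robot.goto(*pose(22.5,.067,.2)); 
print(robot.read_t(), robot.read_position(), P, robot.read_force().round(2), robot.read_grip_width())
im,d=save('wrist','w1'); save('top','t1'); c=robot.camera_info('wrist'); print(c)
E
```

```text
5.7833 [0.52217604 0.1299855  0.20094998] [0.52191141 0.13006074 0.2       ] [-0.43 -0.37 -0.02] 0.0016340724811902522
{'vfov': 65.70646984690485, 'cx': 276.03232985297785, 'cy': 207.38742846548044, 'T_tool_cam': array([[-4.33827031e-04, -9.57956128e-01, -2.86914391e-01,
         7.84622110e-02],
       [ 9.99999876e-01, -4.85408765e-04,  1.08650262e-04,
        -1.45282189e-03],
       [-2.43352944e-04, -2.86914309e-01,  9.57956220e-01,
        -1.58876033e-01],
       [ 0.00000000e+00,  0.00000000e+00,  0.00000000e+00,
         1.00000000e+00]])}
```

View pics/w1.png

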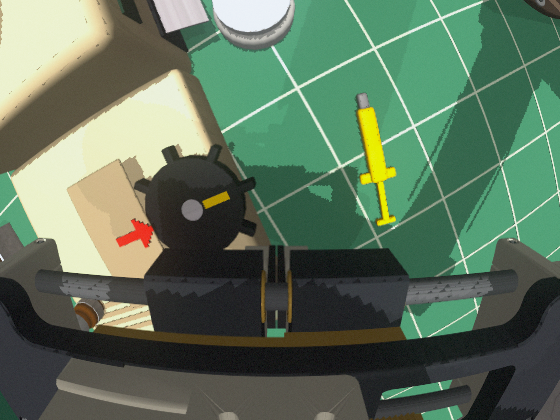

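The wrist view shows the wheel hub at (191,209) and the bar towards the front. The fingertips, at about (277,260), are much thinner than the carriers, so I'll measure the tip extent and refine the wheel axis from depth.

```bash
cat >> h.py <<'E'
def wrist_tool(D,u,v):
    c=robot.camera_info('wrist'); f=210/np.tan(np.radians(c['vfov']/2))
    x,y=u-c['cx'],v-c['cy']; r=np.hypot(x,y)+1e-9; t=np.tan(r/f)
    P=np.stack([x/r*t*D,y/r*t*D,D],-1); T=c['T_tool_cam']; return P@T[:3,:3].T+T[:3,3]
E
python3 - <<'E'
from h import *
D=np.load('pics/w1.npy'); v,u=np.mgrid[0:420,0:560]; T=wrist_tool(D,u,v)
for lo in np.arange(-60,5,6):
    m=(D>0)&(T[...,2]*1e3>=lo)&(T[...,2]*1e3<lo+6)&(abs(T[...,0])<.04)&(abs(T[...,1])<.1)
    if m.sum(): q=T[m]*1e3; print(lo,m.sum(),'y',np.percentile(q[:,1],[1,99]).round(1),'x',np.percentile(q[:,0],[1,99]).round(1),'u',u[m].min(),u[m].max(),'v',v[m].min(),v[m].max())
R=robot.read_tcp_rot();p=robot.read_position()
W=T@R.T+p
im=cv2.imread('pics/w1.png'); hsv=cv2.cvtColor(im,cv2.COLOR_BGR2HSV); H,S,V=[hsv[...,i].astype(int) for i in range(3)]
hub=(u>178)&(u<205)&(v>197)&(v<222)&(V>100)&(S<60); print('hub',hub.sum(),u[hub].mean(),v[hub].mean(),W[hub].mean(0).round(4))
yb=(u>195)&(u<235)&(v>185)&(v<212)&(S>150)&(H>18)&(H<36); a=W[yb].mean(0);print('bar',yb.sum(),a.round(4))
rd=(u>110)&(u<158)&(v>215)&(v<250)&((H<6)|(H>174))&(S>150); b=W[rd].mean(0);print('red',rd.sum(),b.round(4),W[rd][np.argmax(u[rd])])
hb=W[hub].mean(0)
for n,q in(('bar',a),('red',b)): w=(q-hb); print(n,np.degrees(np.arctan2(w@Y,w@X)).round(1))
E
```

```text
-60 16 y [-5.5  2.5] x [-6.5  0.2] u 266 286 v 322 337
-54 41 y [-5.5  2.5] x [-6.4  4.7] u 266 286 v 310 327
-48 335 y [-5.3  2.3] x [-9.  1.] u 267 285 v 310 328
-42 106 y [-5.7  2.8] x [ 9.8 12.4] u 266 286 v 273 282
-36 127 y [-6.6  3.7] x [ 9.9 12.6] u 264 288 v 268 277
-30 90 y [-5.1  2.2] x [ 9.9 11.2] u 268 284 v 264 271
-24 192 y [-7.1  4.2] x [ 5.4 12.4] u 264 288 v 256 270
-18 115 y [-7.3  4.5] x [ 9.8 12.3] u 263 289 v 251 262
-12 223 y [-17.   14.1] x [ 9.8 12.4] u 245 307 v 246 254
-6 97 y [-15.9  13.6] x [ 9.7 12. ] u 246 306 v 245 249
0 3 y [-3.   1.7] x [ 9.8 10. ] u 273 282 v 245 245
hub 342 191.69883040935673 209.70760233918128 [0.5822 0.0932 0.1135]
bar 252 [0.5603 0.0961 0.1131]
red 506 [0.6349 0.0854 0.1202] [0.62017215 0.09004761 0.11838137]
bar 179.9
red -0.8
```

```bash
python3 - <<'E'
from h import *
D=np.load('pics/w1.npy'); v,u=np.mgrid[0:420,0:560]; T=wrist_tool(D,u,v)*1e3
for vv in (243,245,247,249,252,256,262,275,300):
    print(vv,[(c,*T[vv,c].round().astype(int)) if D[vv,c]>0 else (c,0) for c in (200,225,235,244,250,258,265,271,276,282,288,296,304,310,330)])
im=cv2.imread('pics/w1.png')[230:345,180:370]; im=cv2.convertScaleAbs(im,alpha=2.,beta=20)
cv2.imwrite('pics/c1.png',cv2.resize(im,None,fx=4,fy=4,interpolation=cv2.INTER_CUBIC))
E
```

```text
243 [(200, np.int64(-27), np.int64(-66), np.int64(89)), (225, np.int64(-27), np.int64(-44), np.int64(89)), (235, np.int64(-40), np.int64(-40), np.int64(119)), (244, np.int64(-39), np.int64(-31), np.int64(119)), (250, np.int64(-40), np.int64(-26), np.int64(121)), (258, np.int64(-44), np.int64(-19), np.int64(130)), (265, np.int64(-57), np.int64(-13), np.int64(161)), (271, np.int64(-74), np.int64(-7), np.int64(200)), (276, np.int64(-74), np.int64(-1), np.int64(201)), (282, np.int64(-73), np.int64(6), np.int64(200)), (288, np.int64(-73), np.int64(13), np.int64(200)), (296, np.int64(-74), np.int64(23), np.int64(201)), (304, np.int64(-73), np.int64(32), np.int64(200)), (310, np.int64(-74), np.int64(39), np.int64(200)), (330, np.int64(-74), np.int64(64), np.int64(201))]
245 [(200, np.int64(-29), np.int64(-66), np.int64(90)), (225, np.int64(-29), np.int64(-44), np.int64(91)), (235, np.int64(-42), np.int64(-40), np.int64(121)), (244, np.int64(-42), np.int64(-31), np.int64(120)), (250, np.int64(-42), np.int64(-26), np.int64(120)), (258, np.int64(-45), np.int64(-19), np.int64(127)), (265, np.in
[... 5022 characters left out ...]
)), (225, np.int64(34), np.int64(-14), np.int64(-91)), (235, np.int64(34), np.int64(-12), np.int64(-91)), (244, np.int64(34), np.int64(-9), np.int64(-91)), (250, np.int64(34), np.int64(-8), np.int64(-90)), (258, np.int64(34), np.int64(-6), np.int64(-91)), (265, np.int64(30), np.int64(-4), np.int64(-84)), (271, np.int64(30), np.int64(-3), np.int64(-85)), (276, np.int64(31), np.int64(-1), np.int64(-86)), (282, np.int64(30), np.int64(0), np.int64(-84)), (288, np.int64(33), np.int64(2), np.int64(-89)), (296, np.int64(34), np.int64(3), np.int64(-90)), (304, np.int64(34), np.int64(6), np.int64(-90)), (310, np.int64(34), np.int64(7), np.int64(-90)), (330, np.int64(34), np.int64(12), np.int64(-91))]
```

View pics/c1.png

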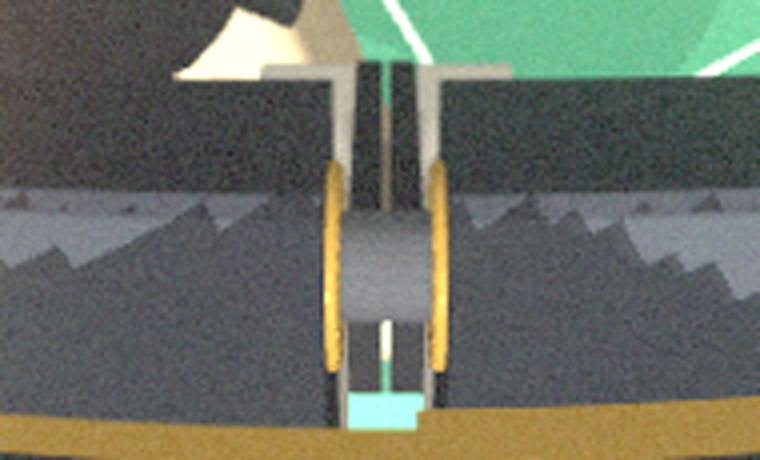

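The tip is an L-foot about 25 mm wide and ±16 mm deep in the jaw direction, from about 4 mm above the tip, with narrower pads below it. It fits the gap, about 3.7 mm clear per side, with its inner edge at r≈48 (TCP r≈64). I'll sweep an arc from gap centre +22.5° to −22.5°, which is exactly one click per stroke, and check the bar angle after the first stroke.

```bash
cat >> h.py <<'E'
AX=np.array([.581,.0955,0])
def wheel_angle(out):
    """bar direction from wrist view, deg, joint convention"""
    R=robot.read_tcp_rot();p=robot.read_position()
    im,D=save('wrist',out); v,u=np.mgrid[0:420,0:560]; W=wrist_tool(D,u,v)@R.T+p
    hsv=cv2.cvtColor(im,cv2.COLOR_RGB2HSV).astype(int); H,S,V=[hsv[...,i] for i in range(3)]
    near=(np.hypot(W[...,0]-AX[0],W[...,1]-AX[1])<.045)&(abs(W[...,2]-.113)<.012)&(D>0)
    b=near&(S>150)&(H>18)&(H<36); h=near&(S<60)&(V>90)&(np.hypot(W[...,0]-AX[0],W[...,1]-AX[1])<.015)
    hc=W[h].mean(0); w=W[b].mean(0)-hc
    return b.sum(),hc.round(4),np.degrees(np.arctan2(w@Y,w@X)).round(1)
def stroke(zup=.122,r=.064,z=.096):
    robot.goto(*pose(22.5,r,zup))
    robot.servo_line(*pose(22.5,r,z),speed=.06); F=[robot.read_force()]
    if abs(F[0][2])>6: print('down force',F); 
    for a in np.arange(13.5,-23,-9):
        robot.servo_line(*pose(a,r,z),speed=.06); F.append(robot.read_force())
    robot.servo_line(*pose(-22.5,r,zup),speed=.08)
    print(np.round([[f@X,f@Y,f[2]] for f in F],1).tolist(), robot.read_force().round(1), 't',robot.read_t())
E
python3 - <<'E'
from h import *
stroke()
robot.servo_line(*pose(-22.5,.064,.18),speed=.15)
print(wheel_angle('w2'),robot.read_t())
E
```

```text
[[0.4, -0.0, -1.0], [-0.3, 0.9, 0.2], [-0.1, 3.4, -0.5], [-0.9, 1.1, 0.1], [-1.0, -2.2, 0.2], [0.0, 0.1, 0.1]] [-0.   0.5  0.3] t 8.9333
(np.int64(302), array([0.5818, 0.0926, 0.1123]), np.float64(-135.4)) 9.5167
```

View pics/w2.png

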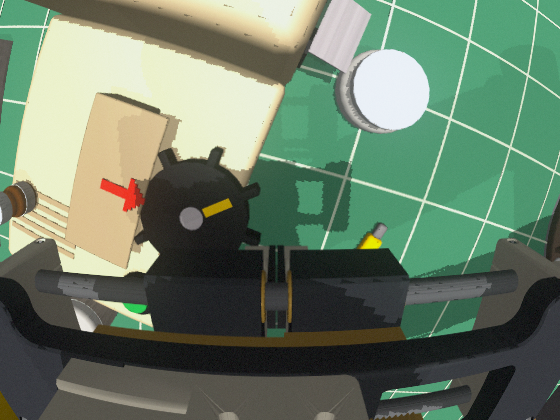

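One stroke gave one click: the bar reads −135.4° with the hub at (191,217), and the forces were small. Repeating with a check after each stroke.

```bash
python3 - <<'E'
from h import *
exp=-135
for i in range(3):
    robot.goto(*pose(22.5,.064,.14)); stroke(); exp+=45
    robot.servo_line(*pose(-22.5,.064,.17),speed=.15)
    n,hc,a=wheel_angle(f'w{3+i}'); print(n,hc,a,'expect',exp,robot.read_t(),flush=True)
    if n<60 or abs(a-exp)>8: print('stop'); break
E
```

```text
[[0.0, 1.1, 0.2], [0.4, 0.7, -0.0], [-0.4, 4.1, 0.0], [0.2, 0.8, 0.4], [-1.5, -2.2, 0.1], [0.8, -0.2, 0.2]] [-0.  -0.  -0.5] t 13.2417
322 [0.5819 0.0926 0.1123] -89.9 expect -90 13.7583
[[0.7, 0.3, 0.8], [0.1, 0.2, -0.4], [-0.8, 3.8, -0.4], [-0.3, 1.2, 0.9], [-0.9, -2.1, 0.3], [0.5, -0.0, -0.5]] [ 0.5  1.3 -1. ] t 17.4833
318 [0.5819 0.0926 0.1123] -45.0 expect -45 18.0
[[-0.7, 1.1, -0.3], [-0.3, 1.0, -0.2], [-1.4, 3.5, 0.1], [-0.2, 1.7, 0.3], [0.4, -1.8, 0.7], [-0.6, 0.7, 0.3]] [-0.4  0.3 -0.4] t 21.725
295 [0.5818 0.0926 0.1123] 0.1 expect 0 22.2417
```

The wheel is at 0.1°, bar on pointer. Now the button.

```bash
python3 - <<'E'
from h import *
O=pose(0,.1,.1)[1]; B=np.array([.624,.196])
robot.goto([*B,.16],O)
robot.servo_line([*B,.114],speed=.12)
z=.114; L=[]
while z>.088:
    z-=.001; robot.servo_line([*B,z],speed=.02); f=robot.read_force(); L.append((round(z,3),round(robot.read_position()[2],4),round(f[2],1)))
    if f[2]>14: break
robot.dwell(.3); print(L, robot.read_force().round(1), robot.read_t())
robot.servo_line([*B,.17],speed=.1)
robot.goto(*pose(-22.5,.064,.19))
print(wheel_angle('w9'), robot.read_force().round(1), robot.read_t())
E
```

```text
[(0.113, np.float64(0.1139), np.float64(0.1)), (0.112, np.float64(0.1121), np.float64(0.5)), (0.111, np.float64(0.1109), np.float64(-0.2)), (0.11, np.float64(0.1099), np.float64(-0.8)), (0.109, np.float64(0.1089), np.float64(-0.0)), (0.108, np.float64(0.1079), np.float64(-0.3)), (0.107, np.float64(0.1069), np.float64(-0.6)), (0.106, np.float64(0.1059), np.float64(0.1)), (0.105, np.float64(0.1049), np.float64(0.0)), (0.104, np.float64(0.1039), np.float64(-0.6)), (0.103, np.float64(0.1029), np.float64(-0.1)), (0.102, np.float64(0.1022), np.float64(2.0)), (0.101, np.float64(0.1012), np.float64(1.7)), (0.1, np.float64(0.1001), np.float64(1.7)), (0.099, np.float64(0.0991), np.float64(2.6)), (0.098, np.float64(0.0981), np.float64(3.1)), (0.097, np.float64(0.0971), np.float64(4.8)), (0.096, np.float64(0.0963), np.float64(5.9)), (0.095, np.float64(0.0962), np.float64(12.5)), (0.094, np.float64(0.0961), np.float64(16.8))] [-5.6 -0.6 17.2] 28.75
(np.int64(253), array([0.5819, 0.0927, 0.1123]), np.float64(-0.2)) [ 0.5 -0.3 -0.5] 30.3833
```

The button met the tip at z=0.102, its spring force rose to 6 N, and it hit a hard stop at 0.096, so it travelled the full 6 mm. Now retract and take a final look.

```bash
python3 - <<'E'
from h import *
robot.servo_line([.50,.10,.30],speed=.2); robot.goto([.41,.06,.35],pose(0,.1,.1)[1])
im,D=save('top','t9'); save('scene','s9'); D0=np.load('pics/t0.npy')
for d in(D0,D): w=world('top',*np.meshgrid(range(184,192),range(193,200)),d[193:200,184:192]); print('button z',np.median(w[...,2]))
a=cv2.imread('pics/t0.png');b=cv2.imread('pics/t9.png'); cv2.imwrite('pics/f.png',np.vstack([cv2.resize(x[110:310,120:430],None,fx=1.45,fy=1.45) for x in(a,b)]))
print(robot.read_t())
E
```

```text
button z 0.10200658859810188
button z 0.10228683087864734
31.7167
```

View pics/f.png

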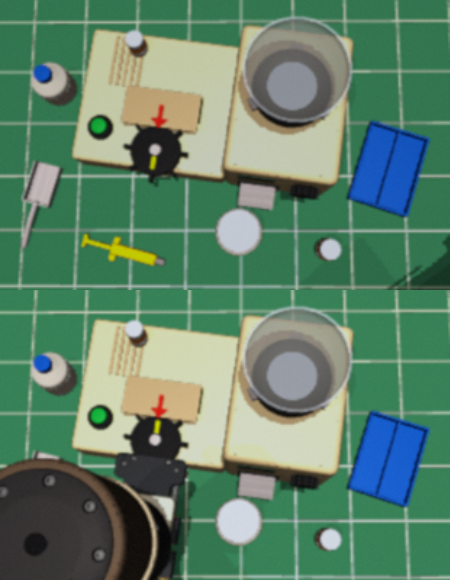

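The before/after view shows the bar at (156,426) in line with the red arrow at (160,405). The button is back up, and the visible objects are where they were. Handing in.

```bash
python3 - <<'E'
from rig import robot
robot.job_done(); print(robot.read_t())
E
```

```text
the job is handed in; nothing more can be done
the job is handed in; nothing more can be done
```

I turned the thumbwheel four clicks anticlockwise, one fingertip sweep per click. It started 180° short, and the wrist camera read −135.4°, −89.9°, −45.0° and 0.1° after the sweeps. Only then did I press the start button: contact was at z = 102 mm and it stopped hard at 96 mm, so the full 6 mm, with 17 N at the stop.

- **Last checks:** The wheel read −0.2° after the press, with the bar on the red pointer. The button top was back at 102 mm. Time was about 32 s, and the gripper was clear of everything with near-zero force.
- **Not confirmed:** In the last top picture the arm hid the popper and most of the scoop. I never moved near either of them, and the other loose objects looked unmoved.
- **Disagreement:** My estimates of the wheel axis differed by about 4 mm between the cameras. I used a value in between, and the gap left around the fingertip was enough to allow for it.

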